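Put the bottle brush away in its slide-cover box

TASK

The green bottle brush has drained: slide the wooden cover of the blue box all the way open, lay the brush inside, and slide the cover fully shut again. The cover opens towards one end only and you cannot see which, so feel for it gently, and do not shove the box along the worktop or disturb the kettle, jug and bottle.

Things in the scene. Friction and masses are not known exactly. Their poses are not given: they have to be found in the camera images.
- box: Heavy blue stoneware box, loose on the worktop, 118 (its x) x 240 (its y, the long way) x 75 mm high, 3.2 kg with cover; origin at the centre of its underside, z up. Pushed sideways it starts to skid at roughly 17 to 27 N. The cover lies between its two long side walls, which rise to 75 mm.
- compartment (a point): Centre of the brush compartment's floor, 8 mm above the worktop; axes as the box's. The compartment is 84 mm (x) by 220 mm (y), and 54 mm deep to the cover's underside.
- channel (a point): Middle of a narrow channel, 14 mm wide, along the box's +x side behind a 6 mm divider; the cover's guide tongues run in it, it is not for the brush. A steel stop pin near one end of it, hidden under the shut cover, blocks the cover one way.
- cover (a joint): Place of the wooden cover (100 x 240 x 8 mm, top 70 mm above the worktop) along the box's y, in m: 0 = shut, flush with both ends. Slides level against 1.5 N of friction, about 0.20 towards one end only (+0.20 or -0.20); the other way the hidden pin stops it firmly after 1 to 2 mm. On shutting it meets that pin within 2 mm of 0. It stays where left and overhangs when open.
- rib (a point): Centre of the upright wooden grip rib in the middle of the cover, by which it is slid: 60 mm (box x) x 16 mm (box y) x 30 mm high; this point is 85 mm above the worktop, its top 100 mm. Moves with the cover; axes as the box's.
- brush_grip (a point): Where to grasp the green rigid bottle brush (150 mm long, 0.09 kg): a point on the axis of its square handle (18 x 18 mm, 80 mm long). Then come a 12 mm neck and a round head, 40 mm in diameter, 60 mm long. x points to the head: the handle's end is 51 mm behind this point, the head's far end 99 mm ahead. It starts sloping 25 degrees, head up, in the stand.
- brush_tip (a point): Far end of the brush's head, on its axis; x as for brush_grip.
- brush_end (a point): End of the brush's handle, on its axis; x as for brush_grip.
- stand: Grey plastic draining stand, fixed, base 150 x 80 mm; origin on the worktop; the brush slopes up towards its x axis. About 95 mm high without the brush.
- saddles (a point): Point of the stand beside brush_grip at the start. One open saddle holds the handle 36 to 43 mm behind brush_grip, another the neck 31 to 37 mm ahead; between them both sides of the handle are free, with the stand's spine 34 mm below the brush's axis. The handle's end leans on a stop plate. The brush lifts out square to its slope.
- kettle_mid (a point): Bystander: steel kettle on its round base, lid popped half open, 160 mm wide, 250 mm high; the point is on its axis 100 mm up.
- jug_mid (a point): Bystander: clear plastic measuring jug, 110 mm wide, 130 mm high; the point is its centre.
- bottle_mid (a point): Bystander: empty glass bottle with twist cap, 64 mm in diameter, 190 mm high; the point is its centre.
Not all that is in view belongs to the job. Of the things that look like the part that bears brush_grip, the largest one is meant.

How it is judged (in metres and radians):
On the way, in this order (a step that is already met when the one before it is completed fails the run):
1. the cover is slid open, at least 150 mm ((value of joint cover above 0.15 m or value of joint cover below -0.15 m)), for 0.2 s.
2. the brush lies wholly in the box's compartment (x of brush_tip in the frame of box between -0.054 and 0.034 m and y of brush_tip in the frame of box between -0.113 and 0.113 m and z of each of brush_tip, brush_end in the frame of box below 0.058 m and x of brush_end in the frame of box between -0.054 and 0.034 m and y of brush_end in the frame of box between -0.113 and 0.113 m), for 0.2 s.
At the end, for the whole second after the job is handed in: The brush lies at rest with both ends inside the box's compartment and below the cover, and the cover is shut to within 5 mm (all of step 2 and value of joint cover between -0.005 and 0.005 m and linear speed of brush below 0.02 m/s); the robot touches nothing.
It fails at once if the box is shoved more than 30 mm along the worktop (distance of box from where it was at the start of the episode above 0.03 m).
It fails at once if kettle, jug or bottle disturbed (moved more than 20 mm) (distance of any of kettle_mid, jug_mid, bottle_mid from where it was at the start of the episode above 0.02 m).
It also fails if it takes over 72 s, if anything falls off the work surface, if the arm or the gripper's body presses on something with over 40 N, if the wrist force passes 120 N, or if a joint passes its speed limit or range.

ROBOT

A 6-joint arm with a two-finger parallel gripper is mounted at the origin on the work surface. World frame = base frame: x ahead of the robot, y to its left, z up, the work surface at z = 0. Lengths are in mm, angles in rad, forces in N, time in s.
With the tool pointing down it reaches from about 275 to 975 mm from the base axis. Payload 8.4 kg.
Tool frame: the origin (TCP) lies midway between the tips of the shut fingers; the grasp point (between the pads) lies 19 mm behind it; z points along the fingers, y is the direction in which the jaws open and shut (so a half turn about z gives the same grasp; the last joint's range is limited). The gripper opens to 92 mm and grips with 3 to 60 N. Pads are 20 mm wide; open, the fingers measure 128 mm over their backs; the gripper's body (75 mm by 189 mm) begins 69 mm behind the grasp point.
Start: joints at [1.11, 0.353, 1.633, -0, 1.155, -0.002], TCP at [276.794, 560.368, 214.583] pointing down, gripper open.
Joint ranges: [-2.63, 2.63], [-0.92, 2.1], [0.06, 2.66], [-1.3, 4.44], [0, 2.69], [-3.02, 3.02]. Speed limits (rad/s): [2.22, 2.22, 2.79, 3.14, 3.14, 3.14].

INTERFACE

Orientations are given as a unit quaternion [x, y, z, w].
In Python, from bench import r, grab_frame, get_calibration gives the robot as it stands.
- The arm moves only by the shell command python3 -m handwheel 'ROWS' [FORCE]. ROWS is JSON, one flat list of numbers, 7 for each row, row after row: the gripper command: -1 is shut, 1 is fully open, values between are in proportion, then the shift along the world's x, y, z in m, then the turn, a rotation vector about the world's x, y, z in degrees. In form: [fingers, dx, dy, dz, wx, wy, wz, fingers, dx, dy, dz, wx, wy, wz, ...]. A call has 1 to 20 rows; each row is the pose to reach, as a shift and turn from the pose commanded when the call began; what a row does not reach only later rows make up. A row lasts 1/10 s, in which the tool goes at most 50 mm and 8.59 degrees, less where a joint would pass 70% of its speed; a pose out of reach is approached as far as the arm can. A call with a gripper value outside its range is refused whole. The fingers move at their own pace and stop on an object; FORCE is the grip in N (left out, the last holds). Time passes only in rows, so rows that repeat a pose let the fingers close. It gives the time, the measured TCP pose, the force and the opening at its end, in the units of the state.
- r.state(): the state, without advancing time (a new reading comes with each control period).
- grab_frame(name): name is "scene" or "top" or "wrist"; returns the picture (420x560x3 uint8, blue, green, red); there is no depth.
- get_calibration(name): a dict with "fov_y" (degrees; the focal length in pixels is half the picture's height over the tangent of half this angle, whatever the lens; pixels are square), "cx", "cy" (the principal point, pixels), "xyz" and "attitude" of the camera in the world; the wrist camera has in their place "mount" (4x4, takes a point from camera to tool coordinates, whose origin is the TCP and whose axes are the flange's). Camera axes: x right, y down, z forward; pixel columns grow to the right and rows downward; lengths in mm; the calibration is good to about 2 mm. A picture is of the moment at which its call begins: read the wrist's pose just before it. get_calibration takes no time and is no camera call.
- r.finish_job(): hands the job in, once; it reports no verdict.
The state is a dict: "t": time; "q": joint angles; "qd": joint speeds; "joint_torque": joint torques, N m; "tool_pos": TCP position; "tool_rot": TCP orientation; "force": force on the tool from outside, world axes, zero at the start; "ft_torque": the same for the moment, N m; "gripper_width": finger opening in mm.
Only numpy, scipy, OpenCV 4.12 (cv2) and the standard library are available. Lean on these libraries where they do the work, as an engineer would, in place of code of your own. Each camera call takes 0.05 s, during which the arm holds its last target.

## Working session

There is one attempt and no reset: what is moved stays moved. The work goes in short steps, Python scripts to look and compute and a shell command to move; the robot and the scene stay as the last step left them, time stands still between calls to the robot, and variables do not carry over. Pictures are saved under pics/ and viewed, and the job is handed in when it is done.

```bash
ls; mkdir -p pics; python3 - <<'E'
from bench import r, grab_frame, get_calibration
import cv2
print(r.state())
for n in("scene","top","wrist"):
    print(n,get_calibration(n)); cv2.imwrite(f"pics/{n}0.png",grab_frame(n))
E
```

```text
pics
{'t': 0.0, 'q': array([ 1.10960207e+00,  3.53683824e-01,  1.63412353e+00,  3.78985277e-05,
        1.15520523e+00, -2.37381581e-03]), 'qd': array([ 0.00055313,  0.00063015, -0.0001441 , -0.00035987, -0.00112365,
       -0.00077556]), 'joint_torque': array([-2.32474027e-03, -5.93830669e+01, -3.34209287e+01,  6.94822124e-02,
        2.33403157e-02, -1.41376909e-04]), 'tool_pos': array([276.55949753, 559.92686524, 213.84595876]), 'tool_rot': array([ 2.27410642e-01,  9.73798693e-01, -6.86996451e-04, -1.79956040e-04]), 'force': array([ 0.41423119,  0.0557547 , -0.22991502]), 'ft_torque': array([-0.02551929,  0.06810051,  0.03930681]), 'gripper_width': 91.5673198232962}
scene {'fov_y': 55.4960003866144, 'cx': 281.7763985143203, 'cy': 208.55462602778204, 'xyz': array([1187.85262307, -549.75341889,  564.14559993]), 'attitude': array([ 0.82044409,  0.31144021, -0.18013574, -0.44432826])}
top {'fov_y': 53.61930096266796, 'cx': 289.00660314007314, 'cy': 213.79297887193417, 'xyz': array([ 547.76431651,  -12.95351416, 1169.6200498 ]), 'attitude': array([ 0.7163376 , -0.69616408,  0.03288735, -0.03368141])}
wrist {'fov_y': 64.54274200952207, 'cx': 275.1401603904008, 'cy': 204.815116251093, 'mount': array([[ 2.66863614e-04, -9.70947048e-01, -2.39294291e-01,
         6.60639445e+01],
       [ 9.99999842e-01,  1.40712232e-04,  5.44264744e-04,
         3.14660124e-01],
       [-4.94780613e-04, -2.39294399e-01,  9.70946933e-01,
        -1.69172657e+02],
       [ 0.00000000e+00,  0.00000000e+00,  0.00000000e+00,
         1.00000000e+00]])}
```

View pics/scene0.png

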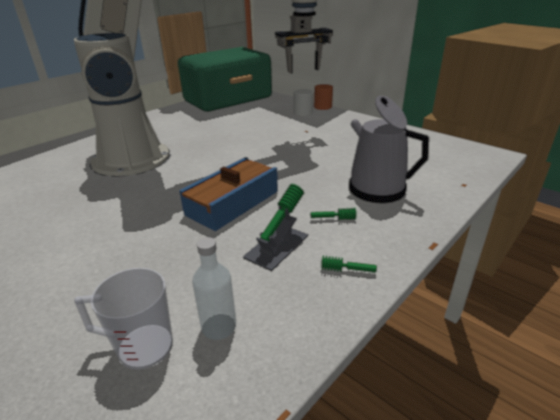

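View pics/top0.png

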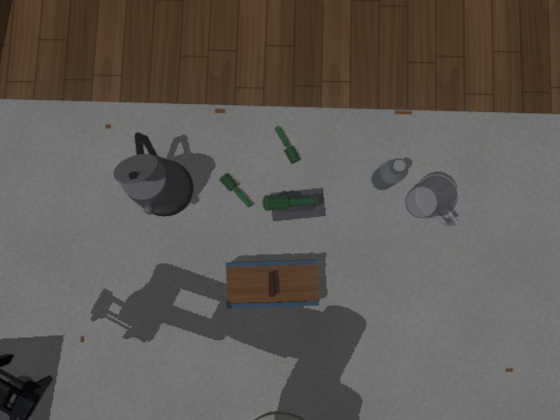

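View pics/wrist0.png

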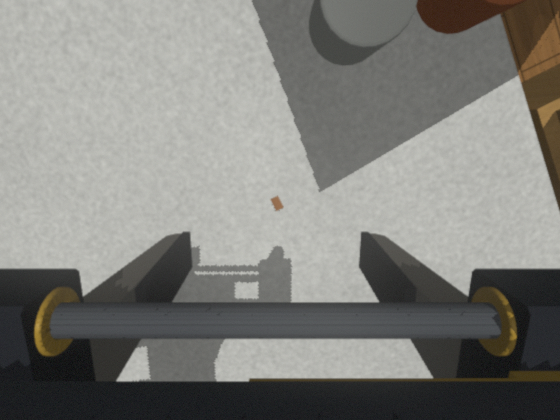

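The scene picture shows three green brushes: one in the stand at (282,212), two smaller ones on the worktop at (335,214) and (348,265). In the top view they are at (290,202), (236,190) and (288,145). The one in the stand is the largest, so I'll check it and the box close up.

```bash
cat > h.py <<'E'
import numpy as np, cv2
from bench import r, grab_frame, get_calibration
from scipy.spatial.transform import Rotation as R
def cam(n, st=None):
    c=get_calibration(n); f=210/np.tan(np.radians(c["fov_y"]/2))
    if "mount" in c:
        st=st or r.state(); T=np.eye(4); T[:3,:3]=R.from_quat(st["tool_rot"]).as_matrix(); T[:3,3]=st["tool_pos"]
        M=T@np.array(c["mount"]); return f,c["cx"],c["cy"],M[:3,:3],M[:3,3]
    return f,c["cx"],c["cy"],R.from_quat(c["attitude"]).as_matrix(),np.array(c["xyz"])
def ray(C,u,v):
    f,cx,cy,Rm,o=C; d=Rm@np.array([(u-cx)/f,(v-cy)/f,1]); return o,d/np.linalg.norm(d)
def onz(C,u,v,z):
    o,d=ray(C,u,v); return o+d*(z-o[2])/d[2]
def proj(C,p):
    f,cx,cy,Rm,o=C; q=Rm.T@(np.asarray(p)-o); return np.array([cx+f*q[0]/q[2],cy+f*q[1]/q[2]])
def tri(C1,p1,C2,p2):
    o1,d1=ray(C1,*p1);o2,d2=ray(C2,*p2)
    s=np.linalg.lstsq(np.c_[d1,-d2],o2-o1,rcond=None)[0]
    a=o1+s[0]*d1;b=o2+s[1]*d2; return (a+b)/2,np.linalg.norm(a-b)
def green(im):
    h=cv2.cvtColor(im,cv2.COLOR_BGR2HSV); return cv2.inRange(h,(45,90,20),(80,255,255))
def blue(im):
    h=cv2.cvtColor(im,cv2.COLOR_BGR2HSV); return cv2.inRange(h,(100,90,30),(125,255,255))
def wood(im):
    h=cv2.cvtColor(im,cv2.COLOR_BGR2HSV); return cv2.inRange(h,(3,90,30),(20,255,255))
E
python3 - <<'E'
from h import *
t=cv2.imread("pics/top0.png"); s=cv2.imread("pics/scene0.png")
a=cv2.resize(t[170:320,200:350],(600,600),interpolation=cv2.INTER_CUBIC)
cv2.imwrite("pics/ctop.png",a)
cv2.imwrite("pics/cscene.png",cv2.resize(s[140:280,170:370],(800,560),interpolation=cv2.INTER_CUBIC))
C=cam("top")
for nm,f in(("g",green),("b",blue),("w",wood)):
    m=f(t); cs,_=cv2.findContours(m,0,2)
    for c in cs:
        if cv2.contourArea(c)>40 and c[:,0,1].min()>105: print(nm,cv2.contourArea(c),cv2.minAreaRect(c))
E
```

```text
g 117.0 ((302.51751708984375, 200.7801513671875), (5.738802433013916, 25.263206481933594), 86.42366790771484)
g 247.5 ((276.0, 202.5), (13.0, 24.0), 90.0)
g 133.0 ((235.15338134765625, 191.3013916015625), (39.042633056640625, 6.857067108154297), 48.99091720581055)
g 131.5 ((285.60003662109375, 143.20001220703125), (37.565940856933594, 7.155416965484619), 63.43495178222656)
b 221.0 ((272.01092529296875, 304.33837890625), (3.7077484130859375, 90.08216857910156), 88.15238952636719)
b 220.0 ((271.508056640625, 262.7536926269531), (3.5061707496643066, 89.11384582519531), 88.18170166015625)
w 3126.5 ((271.8773193359375, 283.6974792480469), (35.884559631347656, 90.75923919677734), 88.15238952636719)
```

View pics/ctop.png

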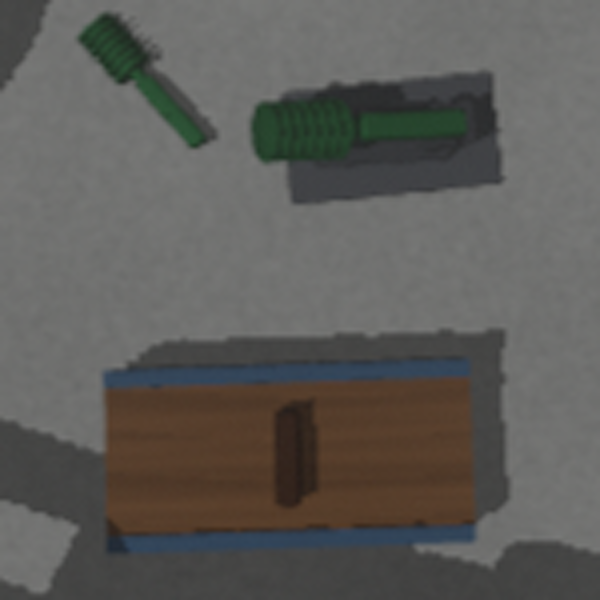

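View pics/cscene.png

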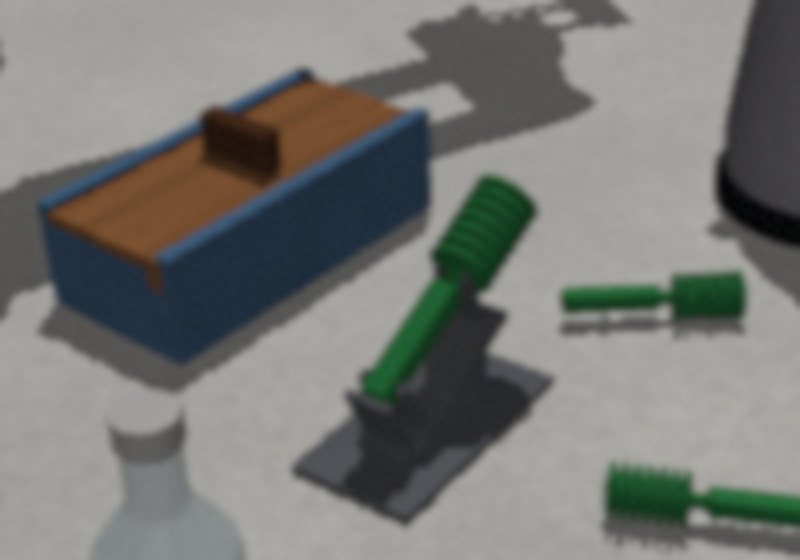

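The crops confirm that the large ribbed brush in the stand is the one to take, with the head toward +y (left in the top view). A tongue shows at the near end of the box by the world +x wall, so the channel is on the world +x side. Next I'll measure poses.

```bash
python3 - <<'E'
from h import *
t=cv2.imread("pics/top0.png"); s=cv2.imread("pics/scene0.png")
C=cam("top");S=cam("scene")
m=wood(t); cs,_=cv2.findContours(m,0,2); c=[c for c in cs if cv2.contourArea(c)>2000][0]
b=cv2.boxPoints(cv2.minAreaRect(c)); P=np.array([onz(C,*p,70) for p in b]); print("cover",P.round(1),P.mean(0))
print("box corners z75",[onz(C,u,v,75).round(1) for u,v in((227,308),(318.5,305.2),(226,263),(317.3,259.5))])
for b_ in((275.0,0),):pass
# rib top
rb=[(200+x/4,170+y/4) for x,y in((289,405),(289,505))]
print("rib z100",[onz(C,*p,100).round(1) for p in rb])
# brush: axis points by crop pixels
def T(x,y): return (200+x/4,170+y/4)
def Sc(x,y): return (170+x/4,140+y/4)
for nm,a,b2 in(("handle end",T(465,123),Sc(377,389)),("handle front",T(360,126),Sc(448,286)),("headtip",T(256,131),Sc(512,190))):
    p,e=tri(C,a,S,b2); print(nm,p.round(1),e.round(1))
# stand base corners z~4
print("stand",[onz(C,*T(*p),5).round(1) for p in((300,203),(500,183),(490,72),(284,90))])
E
```

```text
cover [[506.  151.3  70. ]
 [520.4 -86.7  70. ]
 [427.7 -91.7  70. ]
 [413.4 144.3  70. ]] [466.87826241  29.29208469  70.        ]
box corners z75 [array([401.5, 143.3,  75. ]), array([415.4, -93.5,  75. ]), array([517.2, 150.9,  75. ]), array([533.1, -87.7,  75. ])]
rib z100 [array([500.3,  28.2, 100. ]), array([437.4,  26.2, 100. ])]
handle end [693.3 -79.7  55.1] 8.4
handle front [684.7 -10.3  82.5] 4.7
headtip [675.6  55.8 111.3] 3.5
stand [array([637. ,  28.7,   5. ]), array([ 655.1, -111.5,    5. ]), array([ 733.8, -102.8,    5. ]), array([716.8,  42.6,   5. ])]
```

```bash
python3 -m handwheel '[1,0.191,-0.532,0.046,0,0,29.8, 1,0.191,-0.532,0.046,0,0,29.8, 1,0.191,-0.532,0.046,0,0,29.8, 1,0.191,-0.532,0.046,0,0,29.8, 1,0.191,-0.532,0.046,0,0,29.8, 1,0.191,-0.532,0.046,0,0,29.8, 1,0.191,-0.532,0.046,0,0,29.8, 1,0.191,-0.532,0.046,0,0,29.8, 1,0.191,-0.532,0.046,0,0,29.8, 1,0.191,-0.532,0.046,0,0,29.8, 1,0.191,-0.532,0.046,0,0,29.8, 1,0.191,-0.532,0.046,0,0,29.8, 1,0.191,-0.532,0.046,0,0,29.8, 1,0.191,-0.532,0.046,0,0,29.8, 1,0.191,-0.532,0.046,0,0,29.8, 1,0.191,-0.532,0.046,0,0,29.8, 1,0.191,-0.532,0.046,0,0,29.8]'
python3 - <<'E'
from h import *
st=r.state(); im=grab_frame("wrist"); cv2.imwrite("pics/wrist1.png",im)
import pickle; pickle.dump(st,open("st1.pkl","wb"))
print(st["t"],st["tool_pos"],R.from_quat(st["tool_rot"]).as_matrix().round(3),st["force"])
C=cam("wrist",st)
for nm,f,z in(("b",blue,75),("w",wood,70)):
    cs,_=cv2.findContours(f(im),0,2)
    for c in cs:
        if cv2.contourArea(c)>500:
            b=cv2.boxPoints(cv2.minAreaRect(c)); print(nm,b.round(0).tolist(),[onz(C,*p,z).round(1)[:2].tolist() for p in b])
E
```

```text
t: 1.85
tool_pos: [467.5, 29.3, 260.5]
tool_rot: [-0.031, 1.0, 0.0, -0.0]
force: [0.8, -0.7, -0.4]
gripper_width: 92.1
1.85 [467.51703439  29.27670618 260.51021135] [[-0.998 -0.063 -0.   ]
 [-0.063  0.998  0.   ]
 [ 0.     0.    -1.   ]] [ 0.75411421 -0.67328989 -0.35724129]
b [[257.0, 231.0], [360.0, 231.0], [360.0, 238.0], [257.0, 238.0]] [[520.4, 12.3], [513.1, 127.4], [521.3, 128.5], [528.6, 12.7]]
b [[163.0, 142.0], [163.0, 132.0], [390.0, 133.0], [390.0, 143.0]] [[428.8, -91.1], [418.2, -90.9], [404.4, 145.4], [415.0, 146.9]]
w [[164.0, 228.0], [165.0, 143.0], [388.0, 145.0], [387.0, 229.0]] [[525.0, -92.8], [430.3, -90.6], [416.9, 146.7], [510.8, 159.7]]
```

View pics/wrist1.png

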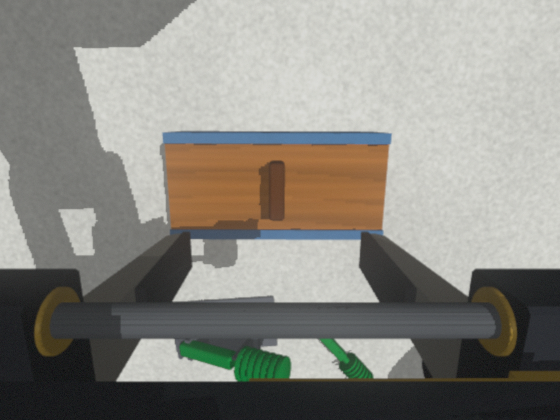

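```bash
python3 - <<'E'
from h import *
import pickle
st=pickle.load(open("st1.pkl","rb")); C=cam("wrist",st)
im=cv2.imread("pics/wrist1.png"); cv2.imwrite("pics/cw1.png",cv2.resize(im[120:250,150:400],(800,416),interpolation=cv2.INTER_CUBIC))
print("rib",[onz(C,u,v,100).round(1)[:2] for u,v in((271,161),(284,161),(271,220),(284,220))])
print("ends z75/70",[onz(C,u,v,75).round(1)[:2] for u,v in((163.3,132.5),(390,132.5),(382.5,238.5),(171,238.5))])
E
```

```text
rib [array([438.5,  23.4]), array([437.7,  36.2]), array([499.2,  27. ]), array([498.3,  40.4])]
ends z75/70 [array([418.8, -90.6]), array([403.9, 145.3]), array([520.3, 153.8]), array([535.3, -84. ])]
```

View pics/cw1.png

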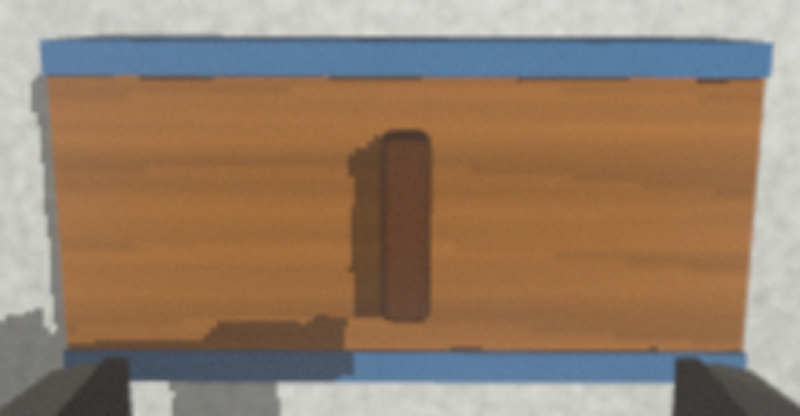

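```bash
python3 -m handwheel '[1,0.001,0.001,-0.05,0,0,0, 1,0.001,0.001,-0.1,0,0,0, 1,0.001,0.001,-0.14,0,0,0, 1,0.001,0.001,-0.16,0,0,0, 1,0.001,0.001,-0.175,0,0,0, 1,0.001,0.001,-0.183,0,0,0, 1,0.001,0.001,-0.183,0,0,0]' 8
```

```text
t: 2.6
tool_pos: [468.3, 29.6, 76.9]
tool_rot: [-0.031, 1.0, -0.0, -0.001]
force: [0.1, -0.6, -0.0]
gripper_width: 92.0
```

```bash
python3 -m handwheel '[-0.3,0,0,0,0,0,0, -0.6,0,0,0,0,0,0, -0.6,0,0,0,0,0,0, -0.6,0,0,0,0,0,0, -0.6,0,0,0,0,0,0, -0.6,0,0,0,0,0,0]' 8; python3 - <<'E'
from h import *
cv2.imwrite("pics/s2.png",cv2.resize(grab_frame("scene")[110:280,150:370],(800,618)))
E
```

```text
t: 3.2
tool_pos: [468.9, 29.4, 77.7]
tool_rot: [-0.031, 1.0, -0.0, 0.0]
force: [0.2, -0.2, -0.2]
gripper_width: 46.4
```

View pics/s2.png

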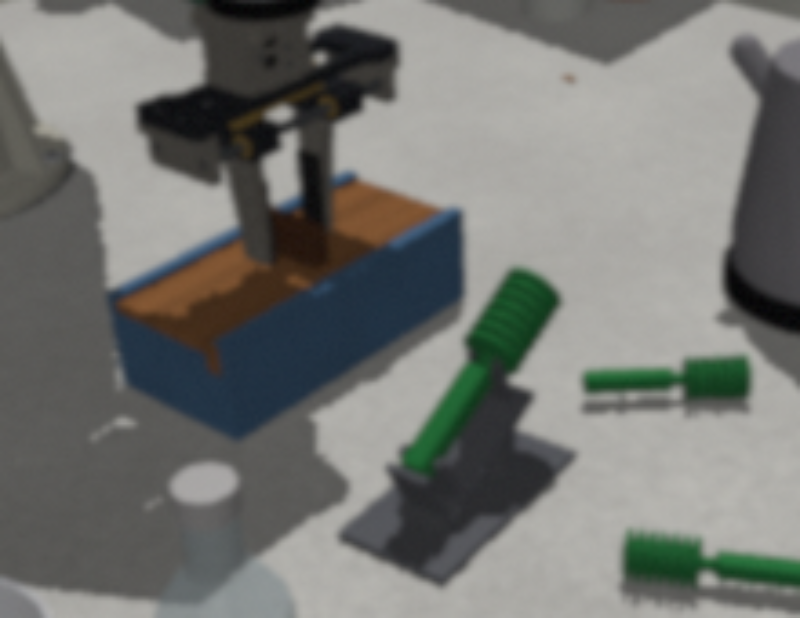

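The fingers straddle the rib and the opening is 46 mm. I'll close gently.

```bash
python3 -m handwheel '[-0.8,0,0,0,0,0,0, -0.8,0,0,0,0,0,0, -0.8,0,0,0,0,0,0, -0.8,0,0,0,0,0,0, -0.8,0,0,0,0,0,0, -0.8,0,0,0,0,0,0]' 8; python3 -m handwheel '[-0.8,0,0,0,0,0,0, -0.8,0,0,0,0,0,0]'
```

```text
t: 3.85
tool_pos: [468.8, 29.4, 77.5]
tool_rot: [-0.031, 1.0, 0.0, -0.0]
force: [0.4, 0.9, -0.4]
gripper_width: 16.2
t: 4.05
tool_pos: [468.8, 29.4, 77.6]
tool_rot: [-0.031, 1.0, 0.0, -0.0]
force: [-0.0, 1.1, -0.4]
gripper_width: 15.4
```

```bash
python3 -m handwheel '[-1,0,0.001,0,0,0,0, -1,0,0.001,0,0,0,0]' 12;python3 -m handwheel '[-1,0,0.001,0,0,0,0, -1,0,0.001,0,0,0,0]';python3 -m handwheel '[-1,0,0.001,0,0,0,0, -1,0,0.001,0,0,0,0]'
```

```text
t: 4.25
tool_pos: [468.7, 30.3, 77.5]
tool_rot: [-0.031, 1.0, -0.0, -0.0]
force: [0.2, -0.8, -1.2]
gripper_width: 15.7
t: 4.45
tool_pos: [468.6, 31.4, 77.6]
tool_rot: [-0.031, 1.0, -0.0, -0.0]
force: [-0.5, -1.5, -0.0]
gripper_width: 16.1
t: 4.65
tool_pos: [468.6, 32.4, 77.5]
tool_rot: [-0.031, 1.0, -0.0, -0.0]
force: [-0.7, -0.9, 0.5]
gripper_width: 16.1
```

```bash
python3 -m handwheel '[-1,0,0.001,0,0,0,0, -1,0,0.001,0,0,0,0]';python3 -m handwheel '[-1,0,0.001,0,0,0,0, -1,0,0.002,0,0,0,0, -1,0,0.002,0,0,0,0]';python3 -m handwheel '[-1,0,0.001,0,0,0,0, -1,0,0.002,0,0,0,0, -1,0,0.003,0,0,0,0, -1,0,0.003,0,0,0,0]'
```

```text
t: 4.85
tool_pos: [468.6, 33.2, 77.6]
tool_rot: [-0.031, 1.0, -0.0, -0.0]
force: [-2.9, -2.8, 1.1]
gripper_width: 16.1
t: 5.15
tool_pos: [468.5, 33.8, 77.5]
tool_rot: [-0.031, 1.0, -0.001, -0.0]
force: [-1.8, -14.1, 2.4]
gripper_width: 15.7
t: 5.55
tool_pos: [468.6, 35.9, 77.6]
tool_rot: [-0.032, 0.999, -0.002, -0.0]
force: [-1.0, -20.0, 1.4]
gripper_width: 16.1
```

Stopped firmly toward +y at about 2 mm of travel. I'll back off and go the other way.

```bash
python3 -m handwheel '[-1,0,-0.003,0,0,0,0, -1,0,-0.006,0,0,0,0, -1,0,-0.008,0,0,0,0, -1,0,-0.008,0,0,0,0]';python3 -m handwheel '[-1,0,-0.002,0,0,0,0, -1,0,-0.004,0,0,0,0, -1,0,-0.004,0,0,0,0]'
```

```text
t: 5.95
tool_pos: [468.9, 30.4, 77.5]
tool_rot: [-0.031, 1.0, 0.0, 0.0]
force: [-0.6, -0.8, -2.5]
gripper_width: 16.1
t: 6.25
tool_pos: [469.2, 26.2, 77.6]
tool_rot: [-0.031, 1.0, -0.0, 0.0]
force: [2.1, 0.3, -6.2]
gripper_width: 15.9
```

```bash
python3 -m handwheel '[-1,0,-0.002,0,0,0,0, -1,0,-0.004,0,0,0,0, -1,0,-0.004,0,0,0,0, -1,0,-0.004,0,0,0,0]'; python3 -m handwheel '[-1,0,-0.002,0,0,0,0, -1,0,-0.004,0,0,0,0, -1,0,-0.006,0,0,0,0, -1,0,-0.006,0,0,0,0]'
python3 - <<'E'
from h import *
cv2.imwrite("pics/s3.png",cv2.resize(grab_frame("scene")[110:280,150:370],(800,618)))
cv2.imwrite("pics/t3.png",cv2.resize(grab_frame("top")[170:320,200:350],(600,600)))
E
```

```text
t: 6.65
tool_pos: [469.3, 22.1, 77.6]
tool_rot: [-0.031, 1.0, -0.0, 0.0]
force: [5.5, -0.9, -9.7]
gripper_width: 15.9
t: 7.05
tool_pos: [469.7, 16.2, 77.6]
tool_rot: [-0.031, 1.0, -0.0, 0.001]
force: [7.0, 0.3, -11.7]
gripper_width: 16.3
```

View pics/s3.png

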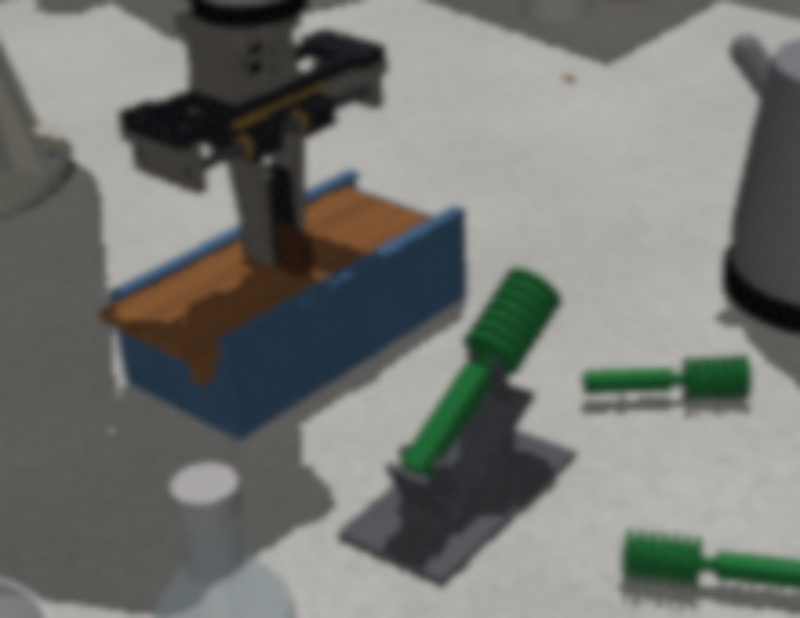

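View pics/t3.png

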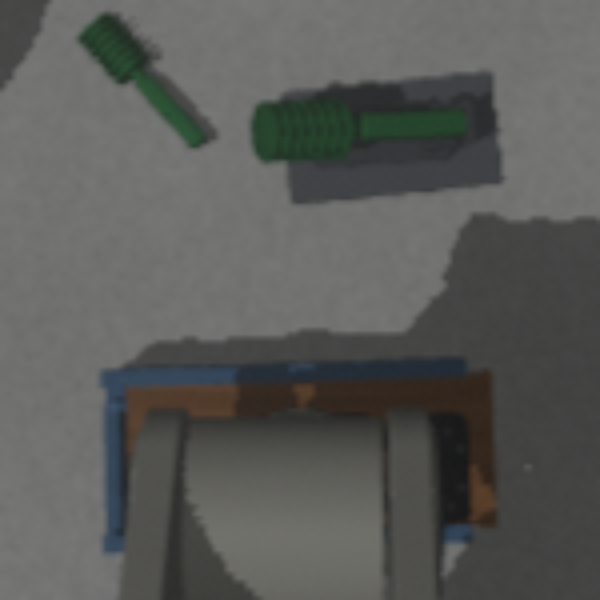

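The cover slides toward -y and the box hasn't moved. Sideways and vertical load are building up because the pull isn't aligned with the box axis. I'll correct that and go on.

```bash
python3 -m handwheel '[-1,0.001,-0.002,-0.001,0,0,0, -1,0.0015,-0.008,-0.001,0,0,0, -1,0.002,-0.016,-0.001,0,0,0, -1,0.0025,-0.024,-0.001,0,0,0, -1,0.003,-0.030,-0.001,0,0,0, -1,0.003,-0.030,-0.001,0,0,0]'
```

```text
t: 7.75
tool_pos: [471.6, -14.4, 77.4]
tool_rot: [-0.031, 1.0, -0.0, -0.0]
force: [-0.4, -1.6, 8.1]
gripper_width: 15.9
```

```bash
python3 -m handwheel '[-1,0.0007,-0.012,0.0003,0,0,0, -1,0.0015,-0.024,0.0003,0,0,0, -1,0.0022,-0.036,0.0003,0,0,0, -1,0.003,-0.048,0.0003,0,0,0, -1,0.0037,-0.060,0.0003,0,0,0, -1,0.0045,-0.072,0.0003,0,0,0, -1,0.005,-0.080,0.0003,0,0,0, -1,0.005,-0.080,0.0003,0,0,0]'
```

```text
t: 8.55
tool_pos: [476.3, -95.3, 77.3]
tool_rot: [-0.03, 1.0, -0.0, -0.0]
force: [-2.9, -1.4, 7.9]
gripper_width: 15.9
```

```bash
python3 -m handwheel '[-1,0.0007,-0.012,0,0,0,0, -1,0.0015,-0.024,0,0,0,0, -1,0.0022,-0.036,0,0,0,0, -1,0.003,-0.048,0,0,0,0, -1,0.0036,-0.058,0,0,0,0, -1,0.004,-0.064,0,0,0,0, -1,0.004,-0.064,0,0,0,0]'; python3 - <<'E'
from h import *
cv2.imwrite("pics/s4.png",cv2.resize(grab_frame("scene")[110:280,110:330],(800,618)))
E
```

```text
t: 9.25
tool_pos: [480.1, -159.2, 77.4]
tool_rot: [-0.03, 1.0, -0.0, -0.001]
force: [-3.1, -2.3, 8.4]
gripper_width: 15.9
```

View pics/s4.png

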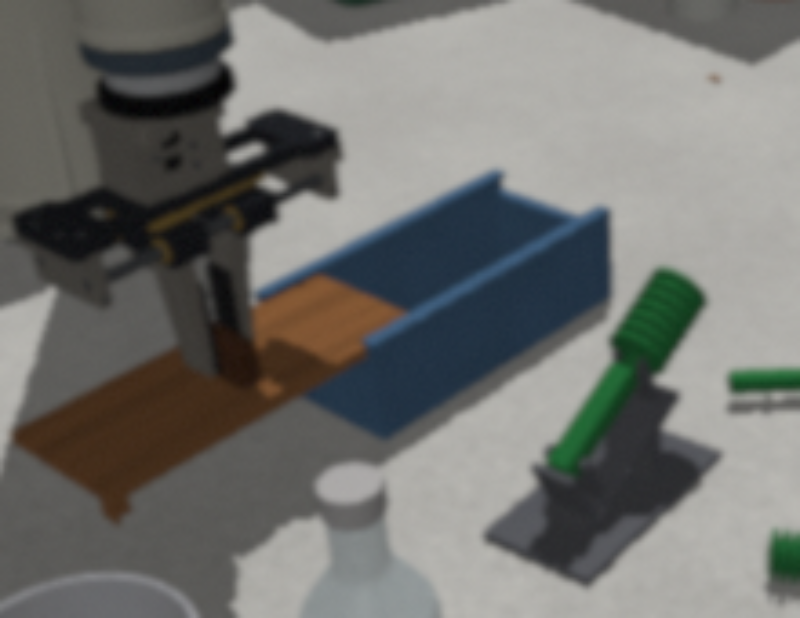

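Open by about 190 mm. I'll release and lift straight up.

```bash
python3 -m handwheel '[-0.2,0,0,0,0,0,0, 0.2,0,0,0,0,0,0, 0.2,0,0,0,0,0,0, 0.2,0,0,0.01,0,0,0, 0.2,0,0,0.06,0,0,0, 0.2,0,0,0.11,0,0,0, 0.2,0,0,0.16,0,0,0, 0.2,0,0,0.18,0,0,0, 0.2,0,0,0.18,0,0,0]'
python3 - <<'E'
from h import *
st=r.state();t=grab_frame("top"); s=grab_frame("scene"); cv2.imwrite("pics/t5r.png",t); cv2.imwrite("pics/s5r.png",s)
cv2.imwrite("pics/t5.png",cv2.resize(t[170:320,200:400],(800,600),interpolation=cv2.INTER_CUBIC))
C=cam("top");
for nm,f in(("b",blue),("w",wood)):
    cs,_=cv2.findContours(f(t),0,2)
    for c in cs:
        if cv2.contourArea(c)>40 and c[:,0,1].min()>115: print(nm,cv2.minAreaRect(c))
E
```

```text
t: 10.2
tool_pos: [482.6, -158.2, 261.2]
tool_rot: [-0.031, 1.0, -0.001, 0.003]
force: [0.7, 0.4, -0.3]
gripper_width: 54.8
b ((270.529296875, 283.43658447265625), (45.00927734375, 90.36213684082031), 88.21009063720703)
w ((330.3833312988281, 280.9660339355469), (36.857364654541016, 62.64598846435547), 87.79740142822266)
w ((382.5, 265.0), (8.0, 11.0), 90.0)
```

View pics/t5.png

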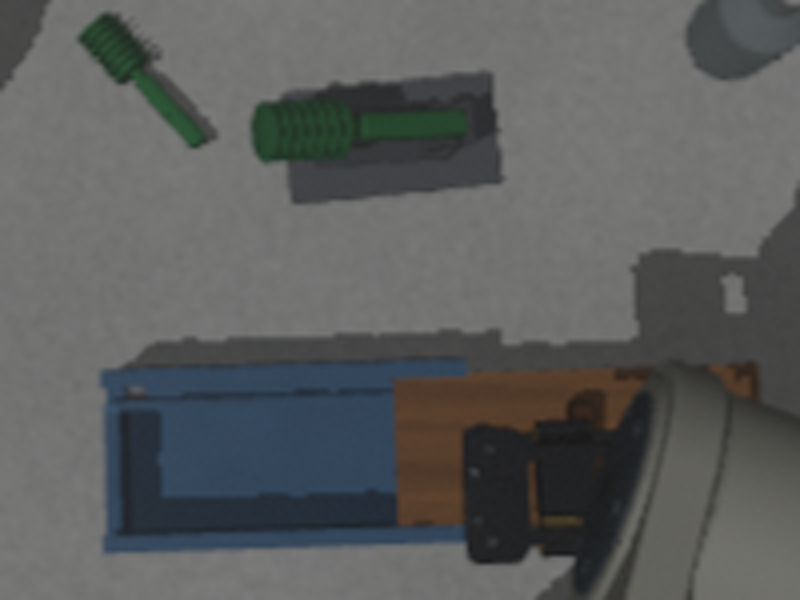

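The top view shows the box open, with the cover edge at crop (396,450) and the pin in the channel at the far +y end, at crop (135,390). Nothing else moved. Next I'll go over the brush for a closer look.

```bash
python3 -m handwheel '[0,0.207,0.128,0,0,0,-86, 0,0.207,0.128,0,0,0,-86, 0,0.207,0.128,0,0,0,-86, 0,0.207,0.128,0,0,0,-86, 0,0.207,0.128,0,0,0,-86, 0,0.207,0.128,0,0,0,-86, 0,0.207,0.128,0,0,0,-86, 0,0.207,0.128,0,0,0,-86, 0,0.207,0.128,0,0,0,-86, 0,0.207,0.128,0,0,0,-86, 0,0.207,0.128,0,0,0,-86, 0,0.207,0.128,0,0,0,-86, 0,0.207,0.128,0,0,0,-86, 0,0.207,0.128,0,0,0,-86]'
python3 - <<'E'
from h import *
st=r.state(); im=grab_frame("wrist"); cv2.imwrite("pics/wrist6.png",im)
import pickle; pickle.dump(st,open("st6.pkl","wb"))
print(st["t"],st["tool_pos"],R.from_quat(st["tool_rot"]).as_matrix().round(3),st["q"].round(2))
E
```

```text
t: 11.7
tool_pos: [687.6, -29.6, 256.5]
tool_rot: [0.658, 0.753, -0.0, -0.0]
force: [0.5, 0.0, 1.0]
gripper_width: 46.3
11.7 [687.61168011 -29.63812323 256.45110816] [[-0.133  0.991 -0.001]
 [ 0.991  0.133  0.   ]
 [ 0.    -0.001 -1.   ]] [-0.05  0.42  1.44 -0.    1.28 -0.18]
```

View pics/wrist6.png

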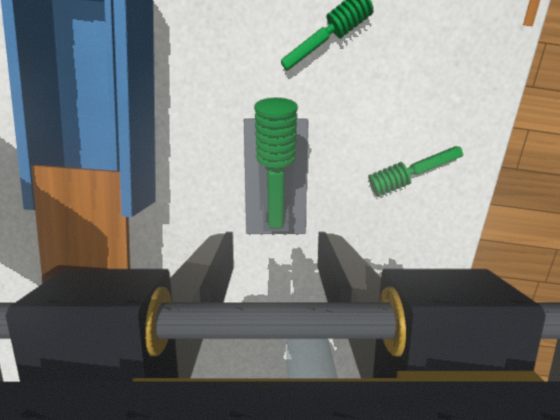

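```bash
python3 - <<'E'
from h import *
import pickle
st=pickle.load(open("st6.pkl","rb")); W=cam("wrist",st);C=cam("top");S=cam("scene")
im=cv2.imread("pics/wrist6.png"); g=green(im); g[:, :240]=0; g[:,312:]=0; g[:90]=0
for v in range(98,230,8):
    c=np.where(g[v])[0]; 
    if len(c): print(v,c.min(),c.max(),end="; ")
print()
cv2.imwrite("pics/cw6.png",cv2.resize(im[90:250,220:340],(600,800))[:600*0+800,:][100:700])
def T(x,y): return (200+x/4,170+y/4)
def Sc(x,y): return (170+x/4,140+y/4)
for nm,w,a,b in(("end",(276,226),T(465,123),Sc(377,389)),("front",(276.3,171),T(360,126),Sc(448,286)),("tip",(275.5,106),T(256,131),Sc(512,190))):
    print(nm,"WT",*tri(W,w,C,a),"WS",*tri(W,w,S,b))
# lateral: axis points on assumed heights
e=np.array([690,-80,55.])
for z,w in((55,(276,227)),(82,(276,171)),(116,(275.5,106))): print(z,onz(W,*w,z).round(1), onz(C,*{55:T(465,123),82:T(360,126),116:T(256,131)}[z],z).round(1))
E
```

```text
98 270 281; 106 255 296; 114 255 295; 122 256 295; 130 256 294; 138 256 294; 146 256 294; 154 257 294; 162 259 291; 170 268 282; 178 268 283; 186 268 283; 194 268 283; 202 268 282; 210 268 282; 218 269 282; 226 269 281; 
end WT [695.17939199 -84.76639728  33.55795728] 4.021935128816485 WS [696.59195519 -77.91169194  56.39666392] 1.4011861151401994
front WT [686.47343973 -12.78252164  64.22569578] 2.8916404812046683 WS [687.51706046 -10.59426966  84.25723861] 0.8548678255590546
tip WT [677.57782528  54.45738534  85.72676507] 3.534710700651071 WS [679.0225921   52.26481379 114.38832306] 2.831701229132132
55 [696.3 -80.   55. ] [690.5 -82.8  55. ]
82 [686.9 -11.2  82. ] [683.1 -11.9  82. ]
116 [678.   51.3 116. ] [673.7  54.3 116. ]
```

View pics/cw6.png

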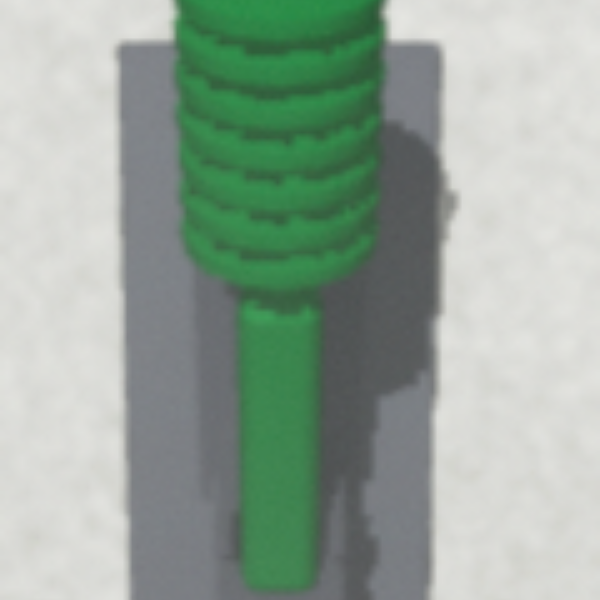

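```bash
python3 - <<'E'
from h import *
import pickle
st=pickle.load(open("st6.pkl","rb")); W=cam("wrist",st);S=cam("scene");C=cam("top")
im=cv2.imread("pics/wrist6.png"); g=green(im); g[:, :240]=0; g[:,312:]=0; g[:90]=0
s=cv2.imread("pics/s5r.png"); gs=green(s)
n,l,stt,_=cv2.connectedComponentsWithStats(gs); 
k=[i for i in range(1,n) if abs(stt[i,0]+stt[i,2]/2-282)<20 and stt[i,4]>100 and abs(stt[i,1]+stt[i,3]/2-212)<30]; print(stt[k])
gs=np.isin(l,k).astype(np.uint8)*255
cv2.imwrite("pics/cs6.png",cv2.resize(np.hstack([s[180:245,250:310],cv2.merge([gs]*3)[180:245,250:310]]),(800,433),interpolation=cv2.INTER_NEAREST))
def axis(m):
    ys,xs=np.nonzero(m); vx,vy,x0,y0=cv2.fitLine(np.c_[xs,ys].astype(np.float32),cv2.DIST_L2,0,.01,.01).ravel()
    d=np.array([vx,vy]);p=np.array([x0,y0]);t=(np.c_[xs,ys]-p)@d
    return p,d,t.min(),t.max()
pw,dw,a,b=axis(g); ps,ds,a2,b2=axis(gs)
print("wrist",pw,dw,pw+a*dw,pw+b*dw,"scene",ps,ds,ps+a2*ds,ps+b2*ds)
def plane(Cm,p,d):
    o,r1=ray(Cm,*p);_,r2=ray(Cm,*(p+20*d)); n=np.cross(r1,r2); n/=np.linalg.norm(n); return n,n@o
n1,c1=plane(W,pw,dw);n2,c2=plane(S,ps,ds)
u=np.cross(n1,n2);u/=np.linalg.norm(u);u*=np.sign(u[1])
x0=np.linalg.lstsq(np.array([n1,n2,u]),np.array([c1,c2,0]),rcond=None)[0]
print("u",u,"slope",np.degrees(np.arcsin(u[2])),"yaw",np.degrees(np.arctan2(u[1],u[0])))
# position along axis of image end points
def along(Cm,p):
    o,d=ray(Cm,*p); sol=np.linalg.lstsq(np.c_[u,-d],o-x0,rcond=None)[0]; return x0+sol[0]*u,sol[0]
for nm,Cm,p in(("w a",W,pw+a*dw),("w b",W,pw+b*dw),("s a",S,ps+a2*ds),("s b",S,ps+b2*ds)): print(nm,*along(Cm,p))
E
```

```text
[[261 185  42  56 658]]
wrist [275.3806 148.4013] [ 3.4327904e-04 -9.9999994e-01] [275.35363344 227.0014944 ] [275.39791761  97.99807699] scene [283.0076  209.35106] [ 0.54508704 -0.83837944] [263.67355068 239.08808696] [297.83621445 186.54368039]
u [-0.1203828   0.89500744  0.42949932] slope 25.4357899129675 yaw 97.66058093760755
w a [695.82618572 -82.22928174  48.32598615] -136.6053431921499
w b [676.96010624  58.03396105 115.63600471] 20.112061166077005
s a [695.20518325 -77.61232779  50.54158626] -131.44677830581594
s b [677.23442009  55.99452565 114.65731328] 17.833381346151736
```

View pics/cs6.png

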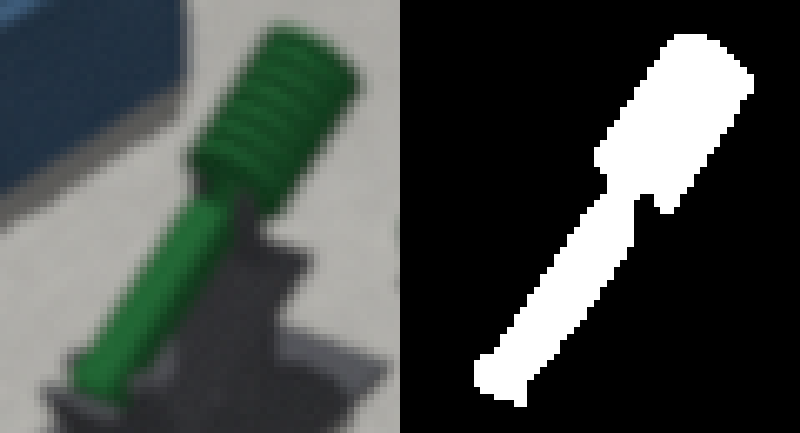

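The axis found from the two views has slope 25.4° and yaw 97.7°. The grasp point is about (689, -32, 72). The two end-based estimates agree within 1 mm.

```bash
python3 -m handwheel '[0,0.004,-0.024,-0.03,25,3.35,0, 0,0.004,-0.024,-0.06,25,3.35,0, 0,0.004,-0.024,-0.09,25,3.35,0, 0,0.004,-0.024,-0.12,25,3.35,0, 0,0.004,-0.024,-0.138,25,3.35,0, 0,0.004,-0.024,-0.138,25,3.35,0, 0,0.004,-0.024,-0.138,25,3.35,0]'
python3 - <<'E'
from h import *
st=r.state(); im=grab_frame("wrist"); cv2.imwrite("pics/wrist7.png",im)
W=cam("wrist",st);G=np.array([689.1,-32.3,72.3])
Rm=R.from_quat(st["tool_rot"]).as_matrix();print(st["tool_pos"],Rm.round(3))
u=np.array([-.1204,.895,.4295]); print("jaw.u",Rm[:,1]@u,"x.u",Rm[:,0]@u,"G in tool",(Rm.T@(G-st["tool_pos"])).round(1), "px",proj(W,G),proj(W,G+29*u),proj(W,G-51*u))
print("shift to grasp",(G+19*Rm[:,2]-st["tool_pos"]).round(1))
E
```

```text
t: 12.45
tool_pos: [692.4, -52.9, 120.1]
tool_rot: [0.643, 0.734, 0.144, -0.164]
force: [0.4, -0.3, 0.9]
gripper_width: 46.3
[692.39502369 -52.89334749 120.11138445] [[-0.12   0.991 -0.056]
 [ 0.897  0.132  0.422]
 [ 0.426  0.    -0.905]]
jaw.u -0.0007551919232417942 x.u 0.9999861610398191 G in tool [-1.5 -0.6 52.1] px [273.06767589 223.38563812] [272.9942179  182.23402159] [273.1865581  289.98418596]
shift to grasp [ -4.4  28.6 -65. ]
```

View pics/wrist7.png

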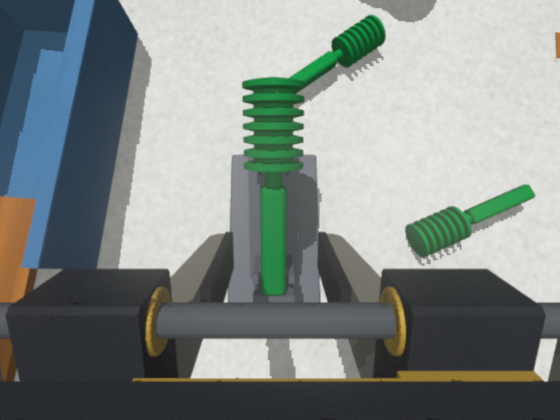

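```bash
python3 -m handwheel '[0,-0.0015,0.010,-0.022,0,0,0, 0,-0.003,0.020,-0.044,0,0,0, 0,-0.004,0.026,-0.058,0,0,0, 0,-0.0044,0.0286,-0.065,0,0,0, 0,-0.0044,0.0286,-0.065,0,0,0]'
python3 -m handwheel '[-0.8,0,0,0,0,0,0, -0.8,0,0,0,0,0,0, -0.8,0,0,0,0,0,0, -0.8,0,0,0,0,0,0, -0.8,0,0,0,0,0,0]' 20
python3 -m handwheel '[-0.8,0,0,0,0,0,0, -0.8,0,0,0,0,0,0]' 20
```

```text
t: 13.0
tool_pos: [687.4, -24.4, 54.1]
tool_rot: [0.643, 0.734, 0.144, -0.165]
force: [0.5, -0.1, 0.1]
gripper_width: 46.1
t: 13.5
tool_pos: [687.8, -25.4, 54.4]
tool_rot: [0.643, 0.734, 0.144, -0.164]
force: [-0.1, -1.1, 3.1]
gripper_width: 17.8
t: 13.7
tool_pos: [687.8, -25.4, 54.4]
tool_rot: [0.643, 0.734, 0.144, -0.164]
force: [0.7, -3.8, 5.5]
gripper_width: 18.1
```

Gripped at 18 mm. I'll lift out square to the slope.

```bash
python3 -m handwheel '[-0.8,0.0006,-0.004,0.009,0,0,0, -0.8,0.0015,-0.011,0.024,0,0,0, -0.8,0.003,-0.023,0.048,0,0,0, -0.8,0.0045,-0.034,0.072,0,0,0, -0.8,0.0045,-0.034,0.11,0,0,0, -0.8,0.0045,-0.034,0.14,0,0,0, -0.8,0.0045,-0.034,0.14,0,0,0]' 25
python3 - <<'E'
from h import *
st=r.state(); im=grab_frame("wrist"); cv2.imwrite("pics/wrist8.png",im)
import pickle; pickle.dump(st,open("st8.pkl","wb"))
s=grab_frame("scene");cv2.imwrite("pics/s8.png",cv2.resize(s[80:280,150:370],(660,600)))
E
```

```text
t: 14.4
tool_pos: [694.4, -60.2, 199.9]
tool_rot: [0.643, 0.734, 0.145, -0.161]
force: [0.9, -0.1, -0.4]
gripper_width: 17.7
```

View pics/wrist8.png

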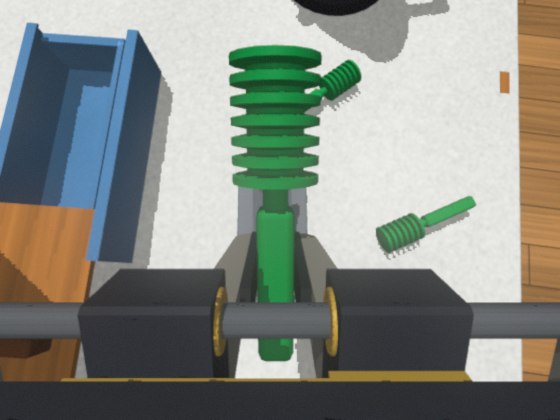

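View pics/s8.png

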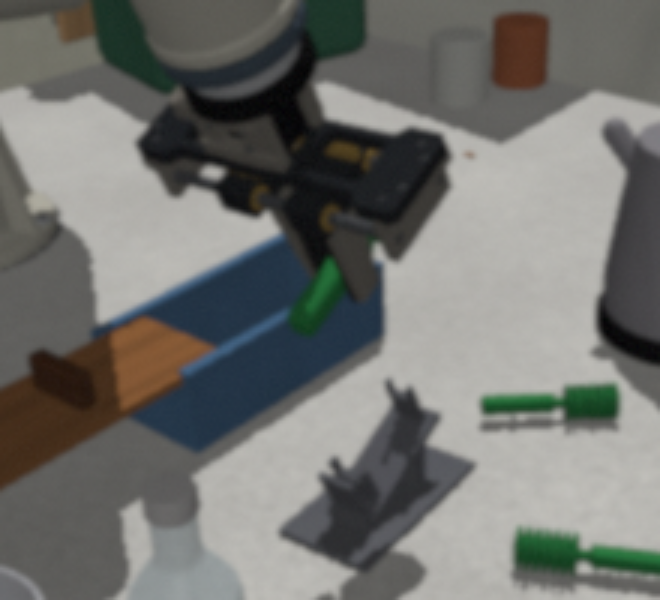

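```bash
python3 - <<'E'
from h import *
st=r.state(); Rm=R.from_quat(st["tool_rot"])
a=np.radians(3.6); y=np.array([np.cos(a),np.sin(a),0]); z=np.array([0,0,-1.]); x=np.cross(y,z)
Rt=R.from_matrix(np.c_[x,y,z]); print((Rt*Rm.inv()).as_rotvec(degrees=True), st["tool_pos"], np.array([458.7,26.9,175])-st["tool_pos"],st["force"])
E
```

```text
[-25.05180353  -2.40471057  -3.86394294] [692.11292197 -59.55067692 194.99702225] [-233.41292197   86.45067692  -19.99702225] [-0.51988909 -0.2307031  -1.03793609]
```

```bash
python3 -m handwheel '[-0.8,-0.233,0.086,-0.01,-25.05,-2.4,-3.86, -0.8,-0.233,0.086,-0.01,-25.05,-2.4,-3.86, -0.8,-0.233,0.086,-0.01,-25.05,-2.4,-3.86, -0.8,-0.233,0.086,-0.01,-25.05,-2.4,-3.86, -0.8,-0.233,0.086,-0.01,-25.05,-2.4,-3.86, -0.8,-0.233,0.086,-0.01,-25.05,-2.4,-3.86, -0.8,-0.233,0.086,-0.01,-25.05,-2.4,-3.86, -0.8,-0.233,0.086,-0.01,-25.05,-2.4,-3.86, -0.8,-0.233,0.086,-0.01,-25.05,-2.4,-3.86]'
python3 - <<'E'
from h import *
st=r.state(); im=grab_frame("wrist"); cv2.imwrite("pics/wrist9.png",im)
import pickle; pickle.dump(st,open("st9.pkl","wb"))
t=grab_frame("top");cv2.imwrite("pics/t9.png",cv2.resize(t[170:320,200:400],(800,600)))
print(st["tool_pos"],R.from_quat(st["tool_rot"]).as_matrix().round(3))
E
```

```text
t: 15.4
tool_pos: [460.1, 26.5, 183.7]
tool_rot: [0.685, 0.729, -0.0, -0.001]
force: [0.5, 0.0, -0.8]
gripper_width: 17.9
[460.05127072  26.4977392  183.68922878] [[-0.061  0.998 -0.002]
 [ 0.998  0.061  0.001]
 [ 0.001 -0.001 -1.   ]]
```

View pics/wrist9.png

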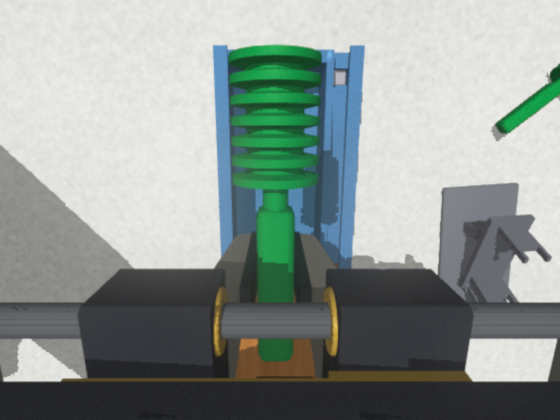

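View pics/t9.png

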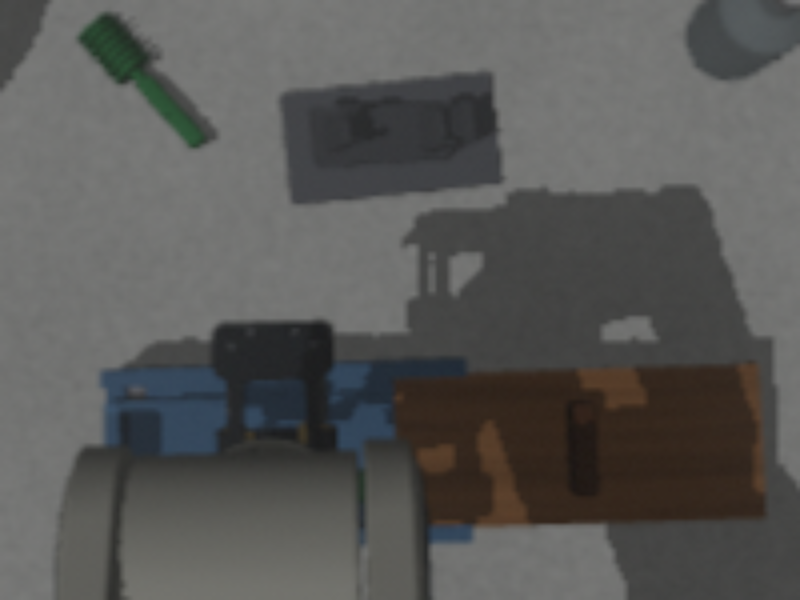

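```bash
python3 - <<'E'
from h import *
import pickle
st=pickle.load(open("st9.pkl","rb")); W=cam("wrist",st);C=cam("top")
im=cv2.imread("pics/wrist9.png");m=blue(im)
for v in(50,120,180,220): c=np.where(m[v,150:420])[0]+150; print(v,c.min(),c.max(),onz(W,c.min(),v,75).round(1)[:2],onz(W,c.max()+1,v,75).round(1)[:2])
print("corners",onz(W,215,47,75),onz(W,364,47,75))
print("rib",onz(C,345.75,282,100), "cover end",onz(C,200+395/4,170+450/4,70))
print("proj tip axis center", proj(W,np.array(st["tool_pos"])+[ -.061*99,98.8,19]), "end",proj(W,np.array(st["tool_pos"])+[3.1,-50.9,19]))
E
```

```text
50 213 363 [405.4 145. ] [521.8 152.2]
120 216 359 [408.8  92.7] [525.2  99.9]
180 219 355 [412.3  43.7] [527.8  50.8]
220 220 353 [413.9   8.5] [530.2  15.7]
corners [406.92306202 147.21047801  75.        ] [521.56220076 154.28491591  75.        ]
rib [ 478.53893778 -159.69577151  100.        ] cover end [471.79341299 -40.87618666  70.        ]
proj tip axis center [273.18118527  42.99059051] end [273.35052534 354.82939513]
```

```bash
python3 -m handwheel '[-0.8,0.0005,0,-0.04,0,0,0, -0.8,0.0005,0,-0.08,0,0,0, -0.8,0.0005,0,-0.11,0,0,0, -0.8,0.0005,0,-0.135,0,0,0, -0.8,0.0005,0,-0.145,0,0,0, -0.8,0.0005,0,-0.145,0,0,0, -0.8,0.0005,0,-0.145,0,0,0]'
python3 - <<'E'
from h import *
st=r.state();print(st["tool_pos"],st["force"])
t=grab_frame("scene");cv2.imwrite("pics/s10.png",cv2.resize(t[100:260,110:330],(800,582)))
E
```

```text
t: 16.2
tool_pos: [460.2, 26.9, 39.5]
tool_rot: [0.685, 0.729, 0.0, -0.001]
force: [0.7, -0.0, -1.2]
gripper_width: 17.9
[460.1644747   26.87854453  39.49100081] [ 0.71902884 -0.0258137  -1.22560186]
```

View pics/s10.png

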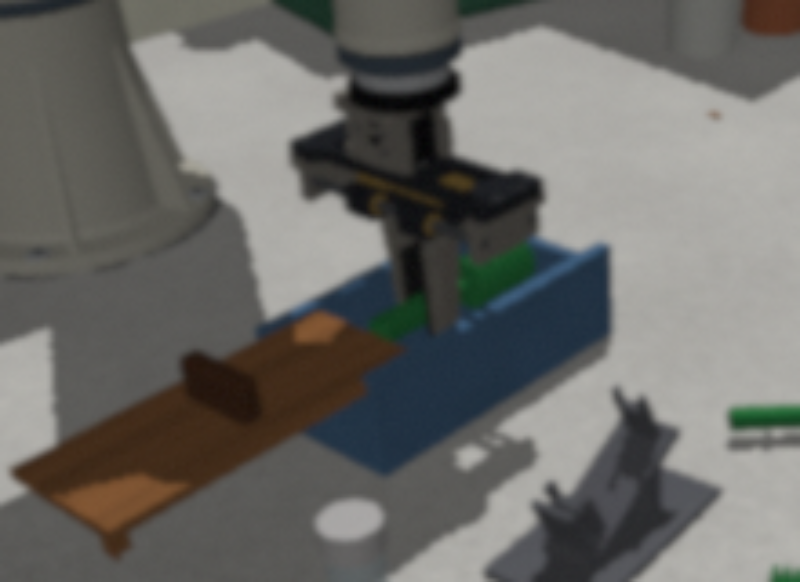

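The brush is entering clear of the cover edge and walls. I'll lower the rest and release.

```bash
python3 -m handwheel '[-0.8,0,0,-0.012,0,0,0, -0.8,0,0,-0.020,0,0,0, -0.8,0,0,-0.026,0,0,0, -0.8,0,0,-0.026,0,0,0, -0.8,0,0,-0.026,0,0,0]'
```

```text
t: 16.75
tool_pos: [459.2, 27.0, 12.7]
tool_rot: [0.685, 0.729, -0.0, -0.001]
force: [0.2, 1.3, -1.6]
gripper_width: 17.5
```

```bash
python3 -m handwheel '[-0.5,0,0,0,0,0,0, -0.36,0,0,0,0,0,0, -0.36,0,0,0,0,0,0, -0.36,0,0,0,0,0,0, -0.36,0,0,0,0,0,0]'; python3 -m handwheel '[-0.36,0,0,0.02,0,0,0, -0.36,0,0,0.05,0,0,0, -0.36,0,0,0.09,0,0,0, -0.36,0,0,0.13,0,0,0, -0.36,0,0,0.17,0,0,0, -0.36,0,0,0.2,0,0,0, -0.36,0,0,0.2,0,0,0]'
python3 - <<'E'
from h import *
st=r.state(); im=grab_frame("wrist"); cv2.imwrite("pics/wrist11.png",im)
import pickle; pickle.dump(st,open("st11.pkl","wb"))
E
```

```text
t: 17.25
tool_pos: [459.5, 27.0, 13.0]
tool_rot: [0.685, 0.729, -0.0, -0.001]
force: [-0.8, 0.5, 0.4]
gripper_width: 29.6
t: 17.95
tool_pos: [461.9, 27.1, 217.0]
tool_rot: [0.685, 0.729, 0.003, 0.002]
force: [-0.3, -0.2, -0.9]
gripper_width: 29.7
```

View pics/wrist11.png

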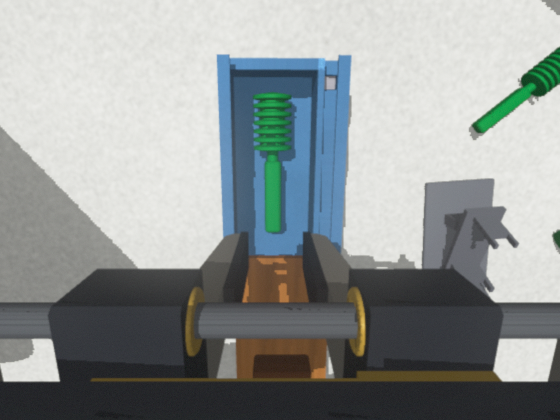

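The brush lies in the compartment: head at pixel (272,122), handle end at (272,232), well clear of the walls and the cover edge. Now I'll go back to the rib.

```bash
python3 -m handwheel '[0.2,0.0195,-0.186,0,0,0,90, 0.2,0.0195,-0.186,0,0,0,90, 0.2,0.0195,-0.186,0,0,0,90, 0.2,0.0195,-0.186,0,0,0,90, 0.2,0.0195,-0.186,0,0,0,90, 0.2,0.0195,-0.186,0,0,0,90, 0.2,0.0195,-0.186,0,0,0,90, 0.2,0.0195,-0.186,0,0,0,90, 0.2,0.0195,-0.186,0,0,0,90, 0.2,0.0195,-0.186,0,0,0,90, 0.2,0.0195,-0.186,0,0,0,90, 0.2,0.0195,-0.186,0,0,0,90, 0.2,0.0195,-0.186,0,0,0,90]'
python3 - <<'E'
from h import *
st=r.state(); im=grab_frame("wrist"); cv2.imwrite("pics/wrist12.png",im)
import pickle; pickle.dump(st,open("st12.pkl","wb"))
st2=r.state();print(st2["tool_pos"],R.from_quat(st2["tool_rot"]).as_matrix().round(3))
E
```

```text
t: 19.3
tool_pos: [478.3, -158.8, 211.7]
tool_rot: [-0.029, 1.0, -0.0, -0.001]
force: [1.2, 1.5, -0.4]
gripper_width: 55.2
[ 478.39896974 -158.87577827  211.96940911] [[-0.998 -0.058 -0.002]
 [-0.058  0.998 -0.001]
 [ 0.003 -0.001 -1.   ]]
```

View pics/wrist12.png

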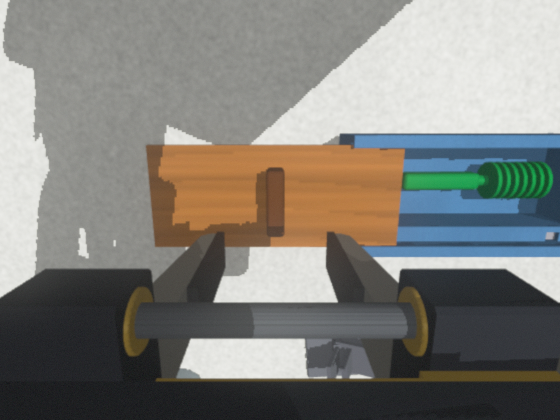

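```bash
python3 -m handwheel '[0.2,0.002,0,-0.04,0,0,0, 0.2,0.002,0,-0.08,0,0,0, 0.2,0.002,0,-0.11,0,0,0, 0.2,0.002,0,-0.127,0,0,0, 0.2,0.002,0,-0.134,0,0,0, 0.2,0.002,0,-0.134,0,0,0]' 12
python3 -m handwheel '[-0.5,0,0,0,0,0,0, -0.8,0,0,0,0,0,0, -0.8,0,0,0,0,0,0, -0.8,0,0,0,0,0,0, -0.8,0,0,0,0,0,0, -0.8,0,0,0,0,0,0, -0.8,0,0,0,0,0,0, -0.8,0,0,0,0,0,0]'
```

```text
t: 19.95
tool_pos: [480.4, -158.8, 78.1]
tool_rot: [-0.03, 1.0, -0.0, -0.001]
force: [0.5, -0.1, -0.0]
gripper_width: 55.1
t: 20.75
tool_pos: [481.1, -159.1, 79.2]
tool_rot: [-0.031, 1.0, -0.001, -0.0]
force: [-1.3, -0.4, 6.2]
gripper_width: 16.1
```

```bash
python3 -m handwheel '[-0.8,-0.0003,0.004,0,0,0,0, -0.8,-0.001,0.016,0,0,0,0, -0.8,-0.0018,0.030,0,0,0,0, -0.8,-0.0026,0.044,0,0,0,0, -0.8,-0.0035,0.058,0,0,0,0, -0.8,-0.0043,0.072,0,0,0,0, -0.8,-0.0048,0.080,0,0,0,0, -0.8,-0.0048,0.080,0,0,0,0]'
```

```text
t: 21.55
tool_pos: [476.3, -77.8, 79.2]
tool_rot: [-0.031, 1.0, -0.001, -0.0]
force: [-0.9, 1.8, 6.3]
gripper_width: 15.9
```

```bash
python3 -m handwheel '[-0.8,-0.0007,0.012,0,0,0,0, -0.8,-0.0015,0.025,0,0,0,0, -0.8,-0.0023,0.038,0,0,0,0, -0.8,-0.0031,0.051,0,0,0,0, -0.8,-0.0039,0.064,0,0,0,0, -0.8,-0.0047,0.077,0,0,0,0, -0.8,-0.0054,0.090,0,0,0,0, -0.8,-0.0058,0.096,0,0,0,0, -0.8,-0.0058,0.096,0,0,0,0]'; python3 -m handwheel '[-0.8,-0.0003,0.004,0,0,0,0, -0.8,-0.0003,0.006,0,0,0,0, -0.8,-0.0003,0.006,0,0,0,0]'
```

```text
t: 22.45
tool_pos: [470.7, 18.3, 79.2]
tool_rot: [-0.031, 1.0, -0.0, 0.0]
force: [-0.2, 1.2, 5.5]
gripper_width: 16.0
t: 22.75
tool_pos: [470.3, 23.7, 79.2]
tool_rot: [-0.031, 1.0, -0.001, -0.0]
force: [-0.3, 1.5, 5.9]
gripper_width: 16.0
```

```bash
python3 -m handwheel '[-0.8,-0.0001,0.002,0,0,0,0, -0.8,-0.0002,0.004,0,0,0,0, -0.8,-0.0002,0.004,0,0,0,0]'; python3 -m handwheel '[-0.8,0,0.001,0,0,0,0, -0.8,-0.0001,0.002,0,0,0,0, -0.8,-0.0001,0.002,0,0,0,0]';python3 -m handwheel '[-0.8,0,0.001,0,0,0,0, -0.8,0,0.001,0,0,0,0]';python3 -m handwheel '[-0.8,0,0.001,0,0,0,0, -0.8,0,0.001,0,0,0,0]'
```

```text
t: 23.05
tool_pos: [470.1, 27.6, 79.2]
tool_rot: [-0.031, 1.0, -0.001, -0.0]
force: [-0.4, -0.5, 5.7]
gripper_width: 15.4
t: 23.35
tool_pos: [470.0, 29.4, 79.2]
tool_rot: [-0.031, 1.0, -0.001, -0.0]
force: [-0.9, -1.5, 7.5]
gripper_width: 16.0
t: 23.55
tool_pos: [470.0, 30.4, 79.2]
tool_rot: [-0.031, 1.0, -0.001, -0.0]
force: [-0.5, -0.9, 6.6]
gripper_width: 15.9
t: 23.75
tool_pos: [469.9, 31.4, 79.2]
tool_rot: [-0.031, 1.0, -0.001, -0.0]
force: [-0.8, -1.3, 6.4]
gripper_width: 15.8
```

```bash
python3 -m handwheel '[-0.8,0,0.001,0,0,0,0, -0.8,0,0.001,0,0,0,0]';python3 -m handwheel '[-0.8,0,0.001,0,0,0,0, -0.8,0,0.001,0,0,0,0]'
```

```text
t: 23.95
tool_pos: [469.8, 32.4, 79.2]
tool_rot: [-0.031, 1.0, -0.001, -0.0]
force: [-0.4, -0.7, 7.1]
gripper_width: 15.9
t: 24.15
tool_pos: [469.8, 33.4, 79.2]
tool_rot: [-0.031, 1.0, -0.001, -0.0]
force: [-0.6, -1.1, 7.0]
gripper_width: 16.2
```

```bash
python3 -m handwheel '[-0.8,0,0.001,0,0,0,0, -0.8,0,0.001,0,0,0,0]';python3 -m handwheel '[-0.8,0,0.001,0,0,0,0, -0.8,0,0.001,0,0,0,0]'
python3 - <<'E'
from h import *
cv2.imwrite("pics/s13.png",cv2.resize(grab_frame("scene")[140:240,160:300],(800,571)))
E
```

```text
t: 24.35
tool_pos: [469.7, 34.4, 79.2]
tool_rot: [-0.031, 1.0, -0.001, -0.0]
force: [-1.1, -0.4, 8.3]
gripper_width: 16.3
t: 24.55
tool_pos: [469.7, 35.3, 79.2]
tool_rot: [-0.031, 1.0, -0.001, -0.0]
force: [-1.8, -1.2, 7.6]
gripper_width: 16.0
```

View pics/s13.png

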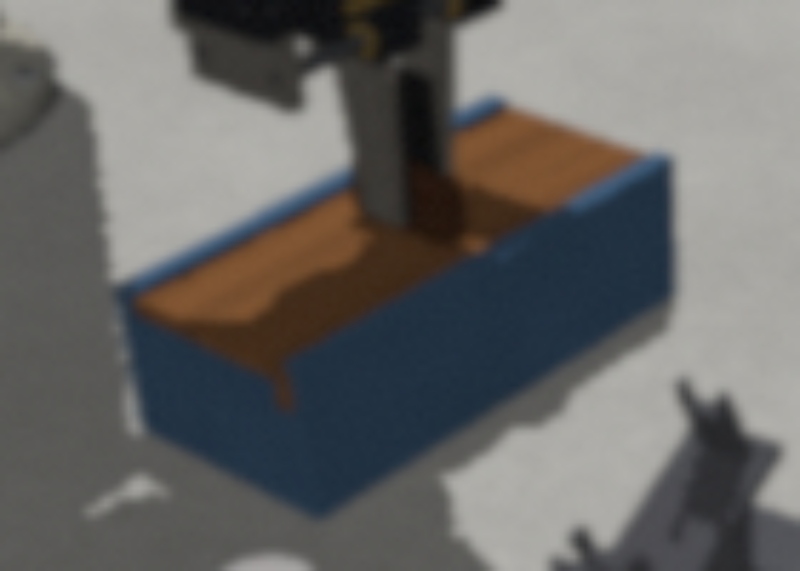

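```bash
for i in 1 ; do python3 -m handwheel '[-0.8,0,0.001,0,0,0,0, -0.8,0,0.001,0,0,0,0]' | grep -E "pos|force"; done; python3 -m handwheel '[-0.8,0,0.001,0,0,0,0, -0.8,0,0.001,0,0,0,0]' | grep -E "pos|force"
```

```text
tool_pos: [469.7, 35.6, 79.2]
force: [-1.7, -6.5, 7.5]
tool_pos: [469.7, 35.7, 79.2]
force: [-1.2, -13.3, 8.7]
```

Pin met at y = 35.6, with 13 N against a skid threshold of 17 N or more. I'll relax, release and lift off.

```bash
python3 -m handwheel '[-0.8,0,-0.0018,0,0,0,0, -0.8,0,-0.0018,0,0,0,0, -0.4,0,-0.0018,0,0,0,0, 0,0,-0.0018,0,0,0,0, 0,0,-0.0018,0,0,0,0, 0,0,-0.0018,0,0,0,0, 0,0,-0.0018,0.005,0,0,0, 0,0,-0.0018,0.03,0,0,0, 0,0,-0.0018,0.08,0,0,0, 0,0,-0.0018,0.13,0,0,0, 0,0,-0.0018,0.18,0,0,0, 0,0,-0.0018,0.18,0,0,0]'
python3 - <<'E'
from h import *
st=r.state(); im=grab_frame("wrist"); cv2.imwrite("pics/wrist14.png",im)
W=cam("wrist",st); s=grab_frame("scene"); cv2.imwrite("pics/s14.png",cv2.resize(s[140:240,160:300],(800,571)))
for nm,f,z in(("b",blue,75),("w",wood,70)):
    cs,_=cv2.findContours(f(im),0,2)
    for c in cs:
        if cv2.contourArea(c)>300: 
            b=cv2.boxPoints(cv2.minAreaRect(c)); print(nm,b.round(0).tolist(),[onz(W,*p,z).round(1)[:2].tolist() for p in b])
cv2.imwrite("pics/cw14.png",cv2.resize(im[120:250,150:400],(800,416),interpolation=cv2.INTER_CUBIC))
E
```

```text
t: 26.2
tool_pos: [473.3, 35.4, 265.9]
tool_rot: [-0.031, 1.0, -0.001, 0.005]
force: [0.5, 0.7, -0.5]
gripper_width: 46.0
b [[252.0, 222.0], [377.0, 222.0], [377.0, 230.0], [252.0, 230.0]] [[519.7, 11.8], [510.8, 152.9], [520.3, 154.2], [529.2, 12.3]]
b [[161.0, 125.0], [386.0, 125.0], [386.0, 135.0], [161.0, 135.0]] [[419.1, -88.5], [404.3, 147.5], [414.5, 149.0], [429.4, -88.7]]
w [[165.0, 220.0], [165.0, 136.0], [386.0, 137.0], [386.0, 221.0]] [[525.3, -88.5], [430.4, -86.1], [416.7, 151.0], [510.7, 164.3]]
```

View pics/cw14.png

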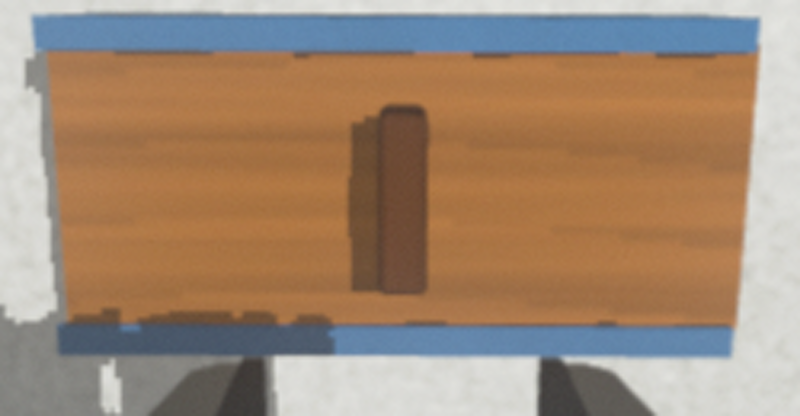

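View pics/s14.png

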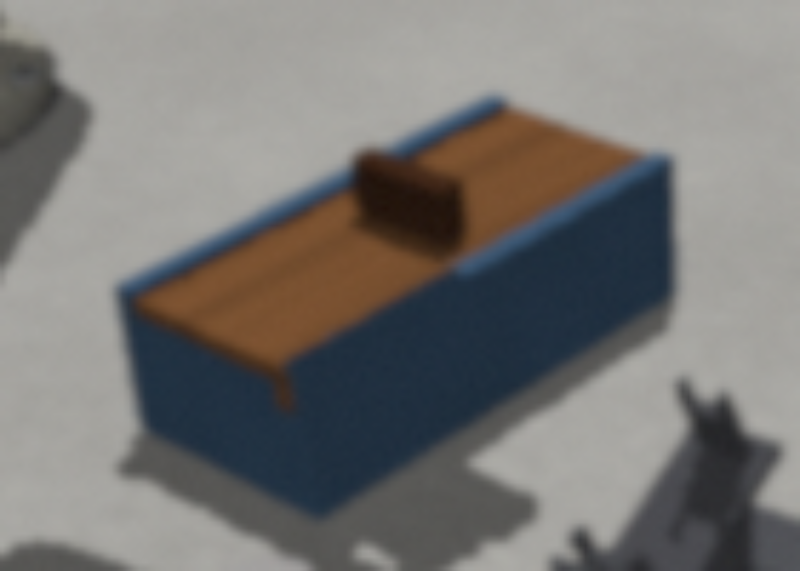

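The cover is shut, about 2 mm past centre against the pin, and the box has moved about 2 mm. I'll make a last check of the bystanders, then hand in.

```bash
python3 - <<'E'
from h import *
s=grab_frame("scene"); s0=cv2.imread("pics/scene0.png")
for n,(x0,x1,y0,y1) in dict(kettle=(340,430,95,205),jug=(75,180,265,365),bottle=(190,240,235,340)).items():
    tm=s0[y0:y1,x0:x1]; R_=cv2.matchTemplate(s[y0-10:y1+10,x0-10:x1+10],tm,cv2.TM_CCOEFF_NORMED); print(n,cv2.minMaxLoc(R_)[1],cv2.minMaxLoc(R_)[3],"(10,10)=unmoved")
print(r.state()["force"],r.state()["t"])
r.finish_job()
E
```

```text
kettle 0.9996488094329834 (10, 10) (10,10)=unmoved
jug 0.7614380717277527 (10, 10) (10,10)=unmoved
bottle 0.46061497926712036 (11, 11) (10,10)=unmoved
[ 0.02472876 -0.11497947 -0.23776459] 26.35
the job is handed in; nothing more can be done
```

The brush is in the box and the cover is shut again. I handed the job in at about 26 s of the 72 s allowed; no verdict was reported.

- **Finding the opening end:** I gripped the rib and felt towards +y. The pin stopped the cover there at up to about 20 N. That is inside the stated skid range, so this probe probably caused the box's small shift below.
- **Opening:** I slid the cover about 190 mm towards -y.
- **Brush:** I lifted the large brush square out of the stand and laid it level in the compartment. The wrist picture showed it clear of the walls and the cover edge.
- **Shutting:** I slid the cover back until it met the pin again, at about 13 N, then let go and lifted clear.

**Last checks**
- **Cover:** it sits about 2 mm towards +y of flush, at the pin and within the 5 mm allowed.
- **Box:** it moved about 2 mm, against a limit of 30 mm.
- **Contact:** the wrist force read about zero with the gripper lifted clear.
- **Brush under the shut cover:** I could not see it once the cover closed. I felt no unusual force while shutting.
- **Bystanders:** the kettle matched its starting image in the same place (score 1.00). The jug (0.76) and bottle (0.46) matched poorly but within one pixel of their starting places. I put that down to see-through material and changed shadows, but did not check it separately. The arm never went near them.

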